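Unscrew the water filter's cap of unknown thread hand and hold it up

TASK

Take the finned twist cap off the countertop water filter so that its cartridge can be changed. Nobody remembers whether it loosens clockwise or anticlockwise: try it both ways, turn it about a quarter turn the way it goes, then lift it straight out and finish while still holding it, level and still, about 10 cm above the open collar. The cap is brittle, so grip it gently and do not force it on when it meets its stop; leave the mug, the tin and the roll of tape where they are.

Things in the scene. Friction and masses are not known exactly. Their poses are not given: they have to be found in the camera images.
- cap_grip (a point): Middle of the fin of the grey twist cap, 28 mm above the collar rim while it is on. The fin is an upright bar 48 mm long (along x), 14 mm wide (along y), from the cap's disc 20 mm below this point to 13 mm above it; z: the cap's axis, up. Cap about 90 g (60 to 130). It cracks if a finger presses it with over 80 N, by gripping or by twisting on at the stop; a grip of 20 to 40 N is plenty.
- cap_seat (a point): Centre of the underside of the cap's disc (60 mm diameter, 8 mm thick), which rests on the collar rim; x along the fin. A stem with two locking lugs reaches 22 mm below. On, the cap has 3 mm play sideways and up. Turned one way it meets a hard stop after 5 to 12 degrees; the other way it runs freely (under 0.3 N m). Which way is free changes from start to start and cannot be seen.
- collar (a point): Centre of the rim of the filter's collar (57 mm outer diameter), 100 mm above the worktop; z up, x from the spout to the raised rear part. At the start the fin lies along x within 3 degrees. The cap lifts straight out once turned 65 to 110 degrees from there in its free direction; a stop follows near 130. The filter is a white box, fixed.
- rear (a point): Centre of the top of the filter's raised rear part (58 x 104 mm, 105 mm above the worktop), 63 mm behind the collar axis. The lower tank round the collar is 72 mm high, and reaches 55 mm from the collar axis towards the spout and 56 mm to each side.
- mug_mid (a point): Bystander: white china mug with handle, 82 x 114 x 91 mm, loose; point half-way up. Leave it alone.
- tin_mid (a point): Bystander: low food tin, 75 mm diameter, 58 mm high, loose; point half-way up. Leave it alone.
- tape_mid (a point): Bystander: roll of masking tape lying flat, 96 mm diameter, 25 mm high, loose; point half-way up. Leave it alone.
Not all that is in view belongs to the job. What is shaped like the part that bears cap_grip but blue or green is not meant.

How it is judged:
By the outcome, as a careful person would: the job done as asked, in the order asked, and still so for the second after the job is handed in, while the arm keeps its last pose, push and grip.
It also fails if it takes over 45 s, if anything falls off the work surface, if the arm or the gripper's body presses on something with over 40 N, if the wrist force passes 120 N, or if a joint passes its speed limit or range.

ROBOT

A 6-joint arm with a two-finger parallel gripper is mounted at the origin on a cart in front of the work surface, level with it; the furniture and walls round the work are solid. World frame = base frame: x ahead of the robot, y to its left, z up, the work surface at z = 0. Lengths are in m, angles in rad, forces in N, time in s.
With the tool pointing down it reaches from about 0.3 to 0.875 m from the base axis. Payload 6.4 kg.
Tool frame: the origin (TCP) lies between the finger pads; the fingertips stand 19 mm ahead of it and the grasp point (between the pads) is the TCP (ctrl.tips_ahead is the z of the fingertips in the tool frame, in m); z points along the fingers, y is the line along which they close (so a half turn about z gives the same grasp; the last joint's range is limited). The gripper opens to 85 mm and grips with 20 to 120 N. Pads are 22 mm wide; open, the fingers measure 114 mm over their backs; the gripper's body (76 mm by 85 mm) begins 54 mm behind the grasp point. The pads swing forward as they close: fully open they stand 13 mm farther back than shut.
Start: joints at [1.092, 0.181, 1.607, -0, 1.354, -0.206], TCP at [0.155, 0.554, 0.25] pointing down, gripper open.
Joint ranges: [-2.99, 2.99], [-0.89, 2.07], [0.3, 2.58], [-1.14, 4.28], [0, 2.63], [-3.12, 3.12]. Speed limits (rad/s): [2.57, 2.57, 3.01, 3.14, 3.14, 3.14].

INTERFACE

Orientations are given as a unit quaternion [w, x, y, z].
In Python, from bench import readout, vision, ctrl gives the robot as it stands.
- The arm moves only by the tool play_rows, never from a script. Its arguments are lists of equal length, an entry for each row: "xyz": the shift along the tool's x, y, z in mm, a list of three; "rot": the turn, a rotation vector about the tool's x, y, z in rad, a list of three; "grip": the opening, from 0 (shut) to 1 (fully open). In form: {"xyz": [[x, y, z], ...], "rot": [[rx, ry, rz], ...], "grip": [grip, ...]}. A call has exactly 10 rows; each row is the pose to reach, as a shift and turn from the pose commanded when the call began, along the tool's axes at that moment; what a row does not reach only later rows make up. A row lasts 1/8 s, in which the tool goes at most 62.5 mm and 10.7 degrees, less where a joint would pass 70% of its speed; a pose out of reach is approached as far as the arm can. A call with a gripper value outside its range is refused whole. The fingers move at their own pace and stop on an object; the grip force is fixed at half the most. Time passes only in rows, so rows that repeat a pose let the fingers close, or fill a call up. It gives the time, the measured TCP pose, the force, the opening and the grip force at its end, in the units of the state.
- readout.get_obs(): the state, without advancing time (a new reading comes with each control period).
- vision.camera(name): name is "side" or "top" or "wrist"; returns a dict with "color" (384x512x3 uint8, red, green, blue), "depth" (384x512 float32, m along the optical axis (not along the pixel's ray), 0 where there is no reading), "camera_matrix" (3x3 intrinsics, pixels), "extrinsics" (4x4, takes a point from camera to world coordinates); the wrist camera has in their place "hand_eye" (4x4, takes a point from camera to tool coordinates, whose origin is the TCP and whose axes are the flange's). Camera axes: x right, y down, z forward; pixel columns grow to the right and rows downward; lengths in m; the calibration is good to about 2 mm. The wrist camera is an equidistant fisheye: a pixel r from the principal point sees the ray r / f radians off the axis. A picture is of the moment at which its call begins: read the wrist's pose just before it.
- ctrl.hand_in(): hands the job in; it is judged then, once.
The state is a dict: "time_s": time; "q": joint angles; "dq": joint speeds; "joint_efforts": joint torques, N m; "eef_pos": TCP position; "eef_rot": TCP orientation; "wrist_force": force on the tool from outside, world axes, zero at the start; "torque": the same for the moment, N m; "opening": opening from 0.0 (shut) to 1.0 (fully open); "grasp_force": force on a finger pad.
Only numpy, scipy, OpenCV 4.12 (cv2) and the standard library are available. Lean on these libraries where they do the work, as an engineer would, in place of code of your own. Each camera call takes 0.05 s, during which the arm holds its last target. There are 200 camera calls.

## Working session

There is one attempt and no reset: what is moved stays moved. The work goes in short steps, Python scripts to look and compute and a tool call to move; the robot and the scene stay as the last step left them, time stands still between calls to the robot, and variables do not carry over. Pictures are saved under pics/ and viewed, at most 10 in all, crops included, and the job is handed in when it is done.

Besides the shell and the picture viewer there is one more tool, called after "Emit:" as name(argument=value, ...) on one line, values as JSON. play_rows: Moves the arm, as the interface text tells. Its arguments: {"type":"object","properties":{"xyz":{"type":"array","items":{"type":"array","items":{"type":"number"}}},"rot":{"type":"array","items":{"type":"array","items":{"type":"number"}}},"grip":{"type":"array","items":{"type":"number"}}},"required":["xyz","rot","grip"]}

```bash
mkdir -p pics; python3 - <<'E'
from bench import readout, vision, ctrl
import cv2,numpy as np
o=readout.get_obs();print(o)
for n in("side","top"):
    c=vision.camera(n);cv2.imwrite(f"pics/{n}0.png",cv2.cvtColor(c["color"],cv2.COLOR_RGB2BGR))
    np.savez(f"{n}0.npz",**c);print(c["camera_matrix"],c["extrinsics"])
E
```

```text
{'time_s': 0.0, 'q': array([ 1.09169328e+00,  1.81576405e-01,  1.60801239e+00,  2.27667109e-05,
        1.35379081e+00, -2.06317461e-01]), 'dq': array([-0.00093007, -0.00043335,  0.00076891, -0.00035388,  0.00045613,
       -0.00156298]), 'joint_efforts': array([ 4.23356068e-04, -4.44883847e+01, -3.51329255e+01, -4.51945459e-05,
        9.32580500e-03, -4.76407266e-06]), 'eef_pos': array([0.15465491, 0.5532711 , 0.24936212]), 'eef_rot': array([-3.10712597e-04,  1.35972685e-01,  9.90712183e-01, -8.37783738e-04]), 'wrist_force': array([ 0.09161412, -0.27528083, -0.40702738]), 'torque': array([-1.84945230e-02,  7.12738459e-05, -1.25803896e-03]), 'grasp_force': 0.0, 'opening': 0.9982015371937394}
[[450.15471181   0.         256.0692943 ]
 [  0.         450.15471181 190.37828372]
 [  0.           0.           1.        ]] [[ 0.93891797 -0.12875118  0.31914916  0.18303188]
 [-0.34397052 -0.38028691  0.85852557 -0.62249734]
 [ 0.01083207 -0.91586298 -0.40134482  0.53251799]
 [ 0.          0.          0.          1.        ]]
[[431.06838429   0.         257.35810241]
 [  0.         431.06838429 192.36712913]
 [  0.           0.           1.        ]] [[ 0.0235983  -0.9928949   0.11663123  0.35320907]
 [-0.99971049 -0.02288882  0.00741889  0.24530655]
 [-0.00469663 -0.11677254 -0.99314758  1.2543339 ]
 [ 0.          0.          0.          1.        ]]
```

View pics/side0.png

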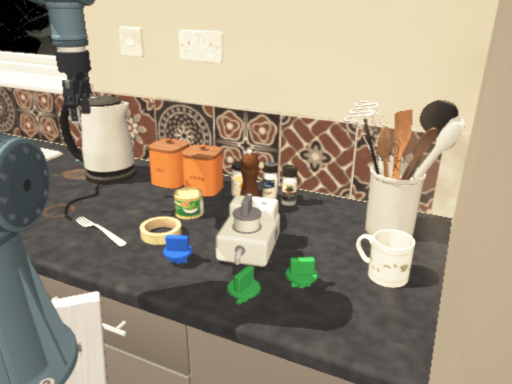

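View pics/top0.png

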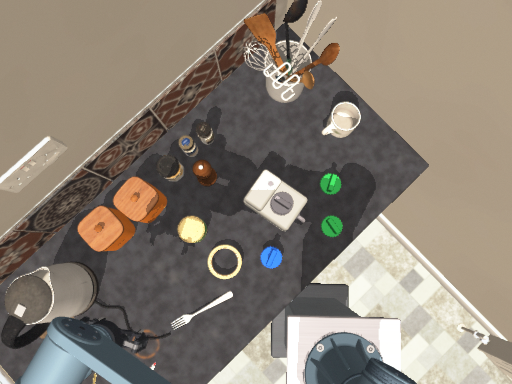

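The candidates, in top-view pixels, are the grey cap on the filter at (283,203), a blue one at (271,257), and green ones at (331,183) and (332,226). I choose the grey one on the white box and will check it in an enlarged crop.

```bash
python3 - <<'E'
import cv2,numpy as np
a=cv2.imread("pics/top0.png")[160:240,235:315];b=cv2.imread("pics/side0.png")[185:270,210:290]
a=cv2.resize(a,(400,400),interpolation=cv2.INTER_CUBIC);b=cv2.resize(b,(400,400),interpolation=cv2.INTER_CUBIC)
cv2.imwrite("pics/crop0.png",np.hstack([a,b]))
c=np.load("top0.npz");K=c["camera_matrix"];E=c["extrinsics"];d=c["depth"]
v,u=np.mgrid[0:384,0:512]
P=np.stack([(u-K[0,2])/K[0,0]*d,(v-K[1,2])/K[1,1]*d,d],-1)@E[:3,:3].T+E[:3,3]
np.save("P.npy",P)
s=P[160:240,235:315]
for r in range(30,60,2): print(160+r,(s[r,30:66:2,2]*1000).astype(int))
for n,p in dict(cap=(203,283),mug=(120,343),tin=(229,191),tape=(262,225)).items():print(n,P[p])
E
```

```text
190 [103 104 104 106 105  95  72  74  70  71  72  70  70  71  72  68   3   0]
192 [104 103 103 107 104  68 106 108 105 107 103  67  76  69  73  70  69   0]
194 [ 100  107  105 1254   65  108  106  104  106  103  106  106   69   72
   71   74   69   73]
196 [107 108 101  96 106 136 138 137 105 108 107 105 106  68  66  72  72  70]
198 [106 104 101  75 109 144 139 139 140 103 105 104 107 103  67  74  71  72]
200 [107 103  70 104 106 128 141 140 140 139 137 107 107 106 104  73  71  69]
202 [105  87  71 102 108 113 112 139 142 142 142 140 110 108 106  71  71  70]
204 [ 98  73  74 103 106 107 109 103 127 142 140 139 138 108  70  70  70  74]
206 [ 71  75  72  72 105 106 110 104 111 117 139 140 140 107  73  70  68  69]
208 [ 73  70  74  73 103 105 108 106 104 104 105 126 134 107  71  69  74  71]
210 [ 70  67  71  69 106 109 111 108 109 111 107 109 106  71  72  70  70  70]
212 [  75   75   74   72   71  101 1254  106  107  112  107  108   74   65
   74   72   71   67]
214 [ 70  76  68  69  70  73  72  78 105  73  72  76  73  68  72  71  68  53]
216 [68 69 72 75 68 71 71 70 73 74 67 71 72 70 68 66 57 52]
218 [38 68 75 71 72 73 68 70 75 72 75 72 64 71 71 70 51 52]
cap [0.45757689 0.18660573 0.14274433]
mug [0.72157195 0.00567734 0.00796397]
tin [0.38742455 0.43582727 0.05604931]
tape [0.29702179 0.34251209 0.0058208 ]
```

View pics/crop0.png

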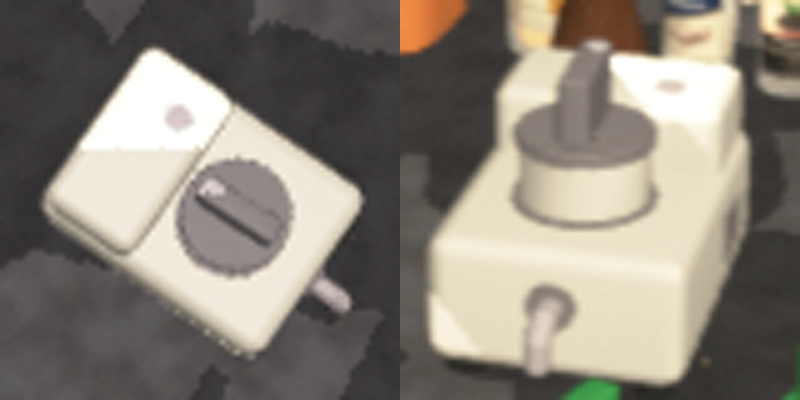

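```bash
python3 - <<'E'
import cv2,numpy as np
from bench import ctrl
print(ctrl.tips_ahead)
P=np.load("P.npy");s=P[160:240,235:315].reshape(-1,3)
f=s[(s[:,2]>.132)&(s[:,2]<.148)&(np.hypot(*(s[:,:2]-[.4576,.1866]).T)<.05)]
print(len(f),f.mean(0),np.median(f[:,2]),cv2.minAreaRect((f[:,:2]*1000).astype(np.float32)))
w,V=np.linalg.eigh(np.cov(f[:,:2].T));print("fin dir",np.degrees(np.arctan2(V[1,1],V[0,1])))
c=f.mean(0)[:2]
g=s[(s[:,2]>.098)&(s[:,2]<.148)&(np.hypot(*(s[:,:2]-c).T)<.032)]
print("disc",cv2.minEnclosingCircle((g[:,:2]*1000).astype(np.float32)),g.mean(0))
r=s[(s[:,2]>.098)&(s[:,2]<.112)&(np.hypot(*(s[:,:2]-c).T)>.036)]
print("rear",np.median(r,0),cv2.minAreaRect((r[:,:2]*1000).astype(np.float32)))
# the same fin in side view
c2=np.load("side0.npz");K=c2["camera_matrix"];E=c2["extrinsics"];d=c2["depth"]
v,u=np.mgrid[0:384,0:512]
Q=(np.stack([(u-K[0,2])/K[0,0]*d,(v-K[1,2])/K[1,1]*d,d],-1)@E[:3,:3].T+E[:3,3]).reshape(-1,3)
h=Q[(Q[:,2]>.138)&(Q[:,2]<.15)&(np.hypot(*(Q[:,:2]-c).T)<.035)];print("side",len(h),h.mean(0))
from bench import readout
o=readout.get_obs();print(o["time_s"],o["eef_pos"])
E
```

```text
0.019
102 [0.46187354 0.18826824 0.14043573] 0.14072990209081937 ((462.24615478515625, 187.95433044433594), (47.67764663696289, 13.995545387268066), 56.707855224609375)
fin dir 57.09720368757006
disc ((462.5089111328125, 188.02395629882812), 31.062835693359375) [0.46121075 0.18860851 0.11626637]
rear [0.49698025 0.24073771 0.10451658] ((496.7900085449219, 240.38645935058594), (57.372596740722656, 103.3127670288086), 56.08004379272461)
side 65 [0.46297497 0.18321655 0.14071228]
0.1 [0.15466701 0.55331203 0.24945938]
```

The crop shows the grey fin on its disc over the collar, with the rear block up-left and the spout lower right. The fin centre is at about (0.462, 0.188), and the fin lies along 57° in yaw. I'll move above it and align the tool's x axis with the fin.

Emit:
play_rows(xyz=[[-39,-27,0],[-79,-54,0],[-118,-81,0],[-158,-108,0],[-197,-135,0],[-236,-162,0],[-276,-189,0],[-315,-216,0],[-355,-243,0],[-394,-270,0]], rot=[[0,0,0.187],[0,0,0.374],[0,0,0.561],[0,0,0.748],[0,0,0.935],[0,0,1.122],[0,0,1.309],[0,0,1.496],[0,0,1.683],[0,0,1.873]], grip=[0.8,0.8,0.8,0.8,0.8,0.8,0.8,0.8,0.8,0.8])

```text
time_s: 1.35
eef_pos: [0.4623, 0.1862, 0.2501]
eef_rot: [-0.0, 0.88, 0.476, -0.0]
wrist_force: [-0.0, 0.2, -0.3]
opening: 0.8
grasp_force: 0.0
```

Emit:
play_rows(xyz=[[0,0,10],[0,0,20],[0,0,30],[0,0,40],[0,0,50],[0,0,50],[0,0,50],[0,0,50],[0,0,50],[0,0,50]], rot=[[0,0,0],[0,0,0],[0,0,0],[0,0,0],[0,0,0],[0,0,0],[0,0,0],[0,0,0],[0,0,0],[0,0,0]], grip=[0.8,0.8,0.8,0.8,0.8,0.8,0.8,0.8,0.8,0.8])

```text
time_s: 2.6
eef_pos: [0.4617, 0.1876, 0.2005]
eef_rot: [0.0, 0.878, 0.479, 0.0]
wrist_force: [0.3, 0.0, -0.2]
opening: 0.804
grasp_force: 0.0
```

```bash
python3 - <<'E'
from bench import readout, vision
import cv2,numpy as np
from scipy.spatial.transform import Rotation as R
o=readout.get_obs();c=vision.camera("wrist");cv2.imwrite("pics/w1.png",cv2.cvtColor(c["color"],cv2.COLOR_RGB2BGR))
np.savez("w1.npz",**c)
q=o["eef_rot"];r=R.from_quat(q,scalar_first=True);M=r.as_matrix()
print(o["time_s"],o["eef_pos"],np.degrees(o["q"]),o["opening"],np.round(M,4),"yaw",np.degrees(np.arctan2(M[1,0],M[0,0])))
K=c["camera_matrix"];H=c["hand_eye"];d=c["depth"];print(H)
v,u=np.mgrid[0:384,0:512];x=(u-K[0,2])/K[0,0];y=(v-K[1,2])/K[1,1];t=np.hypot(x,y)+1e-9
k=np.tan(np.minimum(t,1.4))/t
T=np.stack([x*k*d,y*k*d,d],-1)@H[:3,:3].T+H[:3,3]
W=T@M.T+o["eef_pos"]
m=(W[...,2]>.134)&(W[...,2]<.150)&(np.hypot(W[...,0]-.462,W[...,1]-.188)<.035)&(d>0)
f=W[m];print(len(f),f.mean(0),cv2.minAreaRect((f[:,:2]*1000).astype(np.float32)),"tool",T[m].mean(0),"px",np.argwhere(m).mean(0))
E
```

```text
2.6 [0.46171556 0.18757069 0.20049056] [8.43609980e+00 3.48078969e+00 1.05776177e+02 9.33784552e-04
 7.07204866e+01 4.12437524e+01] 0.804128279235476 [[ 5.418e-01  8.405e-01  4.000e-04]
 [ 8.405e-01 -5.418e-01  1.000e-04]
 [ 3.000e-04  3.000e-04 -1.000e+00]] yaw 57.1920414806397
[[ 5.88787168e-05 -9.53209286e-01 -3.02311187e-01  7.64382476e-02]
 [ 9.99999790e-01 -1.39099848e-04  6.33353905e-04  4.45193257e-04]
 [-6.45770264e-04 -3.02311161e-01  9.53209077e-01 -1.24689535e-01]
 [ 0.00000000e+00  0.00000000e+00  0.00000000e+00  1.00000000e+00]]
1383 [0.46425475 0.18806975 0.14151705] ((463.06866455078125, 186.31488037109375), (48.14848709106445, 13.81154727935791), 57.705562591552734) tool [0.00177927 0.00184692 0.05897452] px [218.7505423  257.00578453]
```

View pics/w1.png

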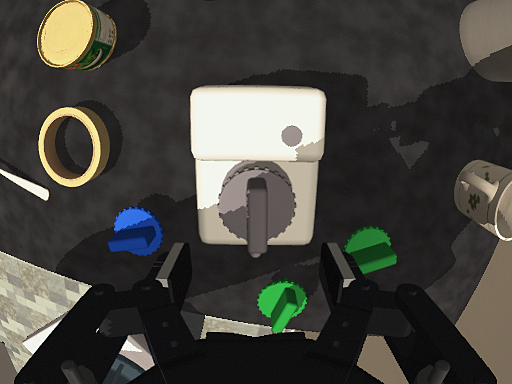

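The wrist view shows the grey fin at (257,218), midway between the fingers and aligned with the tool. Next I'll descend and partly close.

Emit:
play_rows(xyz=[[0,1,15],[0,1,30],[0,1,45],[0,1,55],[0,1,62],[0,1,68],[0,1,68],[0,1,68],[0,1,68],[0,1,68]], rot=[[0,0,0],[0,0,0],[0,0,0],[0,0,0],[0,0,0],[0,0,0],[0,0,0],[0,0,0],[0,0,0],[0,0,0]], grip=[0.8,0.8,0.8,0.8,0.8,0.8,0.7,0.5,0.3,0.25])

```text
time_s: 3.9
eef_pos: [0.4626, 0.1871, 0.1326]
eef_rot: [0.0, 0.878, 0.479, 0.0]
wrist_force: [0.3, 0.1, -0.6]
opening: 0.245
grasp_force: 0.0
```

Emit:
play_rows(xyz=[[0,0,0],[0,0,0],[0,0,0],[0,0,0],[0,0,0],[0,0,0],[0,0,0],[0,0,0],[0,0,0],[0,0,0]], rot=[[0,0,0],[0,0,0],[0,0,0],[0,0,0],[0,0,0],[0,0,0],[0,0,0],[0,0,0],[0,0,0],[0,0,0]], grip=[0.23,0.22,0.21,0.2,0.19,0.18,0.17,0.165,0.16,0.16])

```text
time_s: 5.15
eef_pos: [0.4625, 0.187, 0.1323]
eef_rot: [0.0, 0.878, 0.479, 0.0]
wrist_force: [-0.3, 0.2, 0.3]
opening: 0.163
grasp_force: 9.0
```

Emit:
play_rows(xyz=[[0,0,0],[0,0,0],[0,0,0],[0,0,0],[0,0,0],[0,0,0],[0,0,0],[0,0,0],[0,0,0],[0,0,0]], rot=[[0,0,0],[0,0,0],[0,0,0],[0,0,0],[0,0,0],[0,0,0],[0,0,0],[0,0,0],[0,0,0],[0,0,0]], grip=[0.155,0.155,0.155,0.155,0.155,0.15,0.15,0.15,0.15,0.15])

```text
time_s: 6.4
eef_pos: [0.4625, 0.187, 0.1324]
eef_rot: [0.0, 0.878, 0.479, 0.0]
wrist_force: [-0.2, -1.2, 2.2]
opening: 0.156
grasp_force: 31.6
```

Emit:
play_rows(xyz=[[0,0,0],[0,0,0],[0,0,0],[0,0,0],[0,0,0],[0,0,0],[0,0,0],[0,0,0],[0,0,0],[0,0,0]], rot=[[0,0,0.01],[0,0,0.02],[0,0,0.03],[0,0,0.04],[0,0,0.05],[0,0,0.06],[0,0,0.07],[0,0,0.08],[0,0,0.08],[0,0,0.08]], grip=[0.15,0.15,0.15,0.15,0.15,0.15,0.15,0.15,0.15,0.15])

```text
time_s: 7.65
eef_pos: [0.4625, 0.187, 0.1323]
eef_rot: [0.0, 0.896, 0.443, 0.0]
wrist_force: [-0.2, 0.3, 4.9]
opening: 0.161
grasp_force: 31.8
```

```bash
cat >st.py <<'E'
from bench import readout
import numpy as np
from scipy.spatial.transform import Rotation as R
o=readout.get_obs();M=R.from_quat(o["eef_rot"],scalar_first=True).as_matrix()
print(o["time_s"],o["eef_pos"],"yaw",np.degrees(np.arctan2(M[1,0],M[0,0])),"tilt",M[:,2],"F",o["wrist_force"],"T",o["torque"],o["opening"],o["grasp_force"],"q6",np.degrees(o["q"][5]))
E
python3 st.py
```

```text
7.65 [0.46249351 0.18704867 0.13234684] yaw 52.61028098385398 tilt [ 1.24345641e-04  5.53174049e-05 -9.99999991e-01] F [-0.22306634  0.25793513  4.89564309] T [ 0.05951118  0.03891818 -0.06788772] 0.1610569231166531 31.847283840179443 q6 45.74946042399214
```

Emit:
play_rows(xyz=[[0,0,0],[0,0,0],[0,0,0],[0,0,0],[0,0,0],[0,0,0],[0,0,0],[0,0,0],[0,0,0],[0,0,0]], rot=[[0,0,0.01],[0,0,0.01],[0,0,0.02],[0,0,0.02],[0,0,0.03],[0,0,0.03],[0,0,0.04],[0,0,0.04],[0,0,0.04],[0,0,0.04]], grip=[0.15,0.15,0.15,0.15,0.15,0.15,0.15,0.15,0.15,0.15])

```text
time_s: 8.9
eef_pos: [0.4625, 0.187, 0.1324]
eef_rot: [0.0, 0.905, 0.425, 0.0]
wrist_force: [-0.6, -0.5, 5.1]
opening: 0.156
grasp_force: 32.0
```

```bash
python3 st.py
```

```text
8.9 [0.46252718 0.18702145 0.1323808 ] yaw 50.318215654515114 tilt [ 1.84277252e-04 -1.95938397e-05 -9.99999983e-01] F [-0.57459151 -0.54011183  5.05502236] T [0.03978512 0.01543979 0.06011714] 0.1561845868137089 31.98962152004242 q6 48.043180395328655
```

Emit:
play_rows(xyz=[[0,0,0],[0,0,0],[0,0,0],[0,0,0],[0,0,0],[0,0,0],[0,0,0],[0,0,0],[0,0,0],[0,0,0]], rot=[[0,0,0.01],[0,0,0.01],[0,0,0.02],[0,0,0.02],[0,0,0.03],[0,0,0.03],[0,0,0.04],[0,0,0.04],[0,0,0.04],[0,0,0.04]], grip=[0.15,0.15,0.15,0.15,0.15,0.15,0.15,0.15,0.15,0.15])

```text
time_s: 10.15
eef_pos: [0.4625, 0.187, 0.1324]
eef_rot: [0.0, 0.913, 0.407, 0.0]
wrist_force: [-0.1, 0.4, 5.2]
opening: 0.157
grasp_force: 32.0
```

```bash
python3 st.py
```

```text
10.15 [0.46251618 0.18703484 0.13236473] yaw 48.02780334023844 tilt [ 1.61134681e-04 -2.72818700e-05 -9.99999987e-01] F [-0.0736034   0.43821249  5.15531472] T [-0.00181501 -0.05979895  0.0351881 ] 0.1573939388861035 31.995601058006287 q6 50.33562423424693
```

Emit:
play_rows(xyz=[[0,0,0],[0,0,0],[0,0,0],[0,0,0],[0,0,0],[0,0,0],[0,0,0],[0,0,0],[0,0,0],[0,0,0]], rot=[[0,0,0.01],[0,0,0.01],[0,0,0.02],[0,0,0.02],[0,0,0.03],[0,0,0.03],[0,0,0.04],[0,0,0.04],[0,0,0.04],[0,0,0.04]], grip=[0.15,0.15,0.15,0.15,0.15,0.15,0.15,0.15,0.15,0.15])

```text
time_s: 11.4
eef_pos: [0.4625, 0.187, 0.1324]
eef_rot: [0.0, 0.921, 0.389, 0.0]
wrist_force: [1.3, 0.1, 5.7]
opening: 0.161
grasp_force: 32.0
```

```bash
python3 st.py
```

```text
11.4 [0.46251212 0.18699853 0.13238429] yaw 45.73306367261198 tilt [ 1.84892227e-04 -5.75814532e-05 -9.99999981e-01] F [1.27767801 0.12496327 5.69868399] T [-0.00294243  0.0150797   0.04312233] 0.16056505155343917 31.99663281440735 q6 52.62837277961004
```

Emit:
play_rows(xyz=[[0,0,0],[0,0,0],[0,0,0],[0,0,0],[0,0,0],[0,0,0],[0,0,0],[0,0,0],[0,0,0],[0,0,0]], rot=[[0,0,0.01],[0,0,0.02],[0,0,0.03],[0,0,0.04],[0,0,0.05],[0,0,0.06],[0,0,0.07],[0,0,0.07],[0,0,0.07],[0,0,0.07]], grip=[0.15,0.15,0.15,0.15,0.15,0.15,0.15,0.15,0.15,0.15])

```text
time_s: 12.65
eef_pos: [0.4625, 0.187, 0.1323]
eef_rot: [0.0, 0.934, 0.356, 0.0]
wrist_force: [-0.2, 0.6, 5.0]
opening: 0.161
grasp_force: 32.0
```

```bash
python3 st.py; python3 - <<'E'
from bench import vision
import cv2
c=vision.camera("wrist")["color"][130:330,150:370]
cv2.imwrite("pics/w2.png",cv2.resize(cv2.cvtColor(c,cv2.COLOR_RGB2BGR),None,fx=2.5,fy=2.5,interpolation=cv2.INTER_CUBIC))
E
```

```text
12.65 [0.46248254 0.18700038 0.13234652] yaw 41.7233544913069 tilt [ 7.30747899e-05 -5.85775267e-05 -9.99999996e-01] F [-0.22507276  0.57229282  4.96232389] T [0.01480728 0.01563211 0.04048938] 0.1611437867531905 31.997339129447937 q6 56.63780798251461
```

View pics/w2.png

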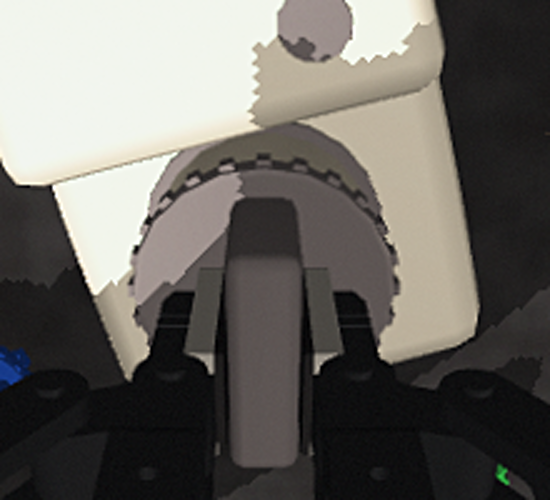

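The fin, vertical between the pads at about (265,330), has turned 15.5° clockwise with the gripper and met no resistance. The hard stop is at 12° or less, so clockwise is the free way. The task says to try both ways, so I'll go back and feel gently for the stop the other way.

Emit:
play_rows(xyz=[[0,0,0],[0,0,0],[0,0,0],[0,0,0],[0,0,0],[0,0,0],[0,0,0],[0,0,0],[0,0,0],[0,0,0]], rot=[[0,0,-0.04],[0,0,-0.08],[0,0,-0.12],[0,0,-0.16],[0,0,-0.2],[0,0,-0.24],[0,0,-0.28],[0,0,-0.3],[0,0,-0.31],[0,0,-0.32]], grip=[0.15,0.15,0.15,0.15,0.15,0.15,0.15,0.15,0.15,0.15])

```text
time_s: 13.95
eef_pos: [0.4625, 0.187, 0.1324]
eef_rot: [0.0, 0.866, 0.5, 0.0]
wrist_force: [-0.3, -0.3, 5.4]
opening: 0.158
grasp_force: 31.9
```

```bash
python3 st.py
```

```text
13.95 [0.46249087 0.187      0.13237056] yaw 60.05836091824182 tilt [ 7.54343962e-05  1.18117521e-05 -9.99999997e-01] F [-0.29462699 -0.2915369   5.35302609] T [-0.01188088  0.06340884 -0.14065218] 0.1578096464537132 31.938301920890808 q6 38.298083300753284
```

Emit:
play_rows(xyz=[[0,0,0],[0,0,0],[0,0,0],[0,0,0],[0,0,0],[0,0,0],[0,0,0],[0,0,0],[0,0,0],[0,0,0]], rot=[[0,0,-0.005],[0,0,-0.01],[0,0,-0.015],[0,0,-0.02],[0,0,-0.025],[0,0,-0.03],[0,0,-0.035],[0,0,-0.035],[0,0,-0.035],[0,0,-0.035]], grip=[0.15,0.15,0.15,0.15,0.15,0.15,0.15,0.15,0.15,0.15])

```text
time_s: 15.2
eef_pos: [0.4626, 0.187, 0.1324]
eef_rot: [0.0, 0.857, 0.515, 0.0]
wrist_force: [0.5, -0.0, 5.0]
opening: 0.161
grasp_force: 32.0
```

```bash
python3 st.py
```

```text
15.2 [0.46256932 0.18699268 0.13235774] yaw 62.05558515819848 tilt [ 2.55261088e-04 -1.52289319e-05 -9.99999967e-01] F [ 4.87550996e-01 -1.82598838e-03  5.03981336e+00] T [-0.03758176 -0.02152298 -0.0618257 ] 0.16066413799275933 31.98114037513733 q6 36.302114035437214
```

Emit:
play_rows(xyz=[[0,0,0],[0,0,0],[0,0,0],[0,0,0],[0,0,0],[0,0,0],[0,0,0],[0,0,0],[0,0,0],[0,0,0]], rot=[[0,0,-0.005],[0,0,-0.01],[0,0,-0.015],[0,0,-0.02],[0,0,-0.025],[0,0,-0.03],[0,0,-0.035],[0,0,-0.035],[0,0,-0.035],[0,0,-0.035]], grip=[0.15,0.15,0.15,0.15,0.15,0.15,0.15,0.15,0.15,0.15])

```text
time_s: 16.45
eef_pos: [0.4626, 0.187, 0.1323]
eef_rot: [0.0, 0.848, 0.53, 0.0]
wrist_force: [-0.2, -0.7, 4.3]
opening: 0.16
grasp_force: 32.0
```

```bash
python3 st.py
```

```text
16.45 [0.4625556  0.18699947 0.13234171] yaw 64.04279604447905 tilt [ 1.93009819e-04  9.08399636e-05 -9.99999977e-01] F [-0.176246   -0.67111534  4.31711415] T [-0.0015933  -0.0076097  -0.33305313] 0.15999330601820308 32.00292706489563 q6 34.308479758679155
```

At 7° anticlockwise the torque rises to 0.33 N m. That is the stop, so I won't push further. Now I'll turn it clockwise, to about 88° from the start position.

Emit:
play_rows(xyz=[[0,0,0],[0,0,0],[0,0,0],[0,0,0],[0,0,0],[0,0,0],[0,0,0],[0,0,0],[0,0,0],[0,0,0]], rot=[[0,0,0.06],[0,0,0.14],[0,0,0.22],[0,0,0.3],[0,0,0.38],[0,0,0.46],[0,0,0.54],[0,0,0.62],[0,0,0.7],[0,0,0.74]], grip=[0.15,0.15,0.15,0.15,0.15,0.15,0.15,0.15,0.15,0.15])

```text
time_s: 17.7
eef_pos: [0.4625, 0.187, 0.1324]
eef_rot: [0.0, 0.982, 0.187, 0.0]
wrist_force: [-0.9, 0.7, 4.5]
opening: 0.158
grasp_force: 32.1
```

Emit:
play_rows(xyz=[[0,0,0],[0,0,0],[0,0,0],[0,0,0],[0,0,0],[0,0,0],[0,0,0],[0,0,0],[0,0,0],[0,0,0]], rot=[[0,0,0.08],[0,0,0.18],[0,0,0.28],[0,0,0.38],[0,0,0.48],[0,0,0.58],[0,0,0.68],[0,0,0.78],[0,0,0.87],[0,0,0.92]], grip=[0.15,0.15,0.15,0.15,0.15,0.15,0.15,0.15,0.15,0.15])

```text
time_s: 18.95
eef_pos: [0.4625, 0.1871, 0.1324]
eef_rot: [0.0, 0.963, -0.268, 0.0]
wrist_force: [0.4, 0.3, 5.6]
opening: 0.159
grasp_force: 32.1
```

```bash
python3 st.py
```

```text
18.95 [0.46245852 0.18705288 0.13235792] yaw -31.129400006189197 tilt [ 7.92305204e-05 -8.98700511e-05 -9.99999993e-01] F [0.41356242 0.31008362 5.55537171] T [ 0.02800845 -0.03355942  0.11204077] 0.15885465627091042 32.107475996017456 q6 129.4991983564741
```

Turned 88°. I'll lift straight up, slowly at first.

Emit:
play_rows(xyz=[[0,0,-1],[0,0,-2],[0,0,-3],[0,0,-4],[0,0,-5],[0,0,-6],[0,0,-7],[0,0,-8],[0,0,-8],[0,0,-8]], rot=[[0,0,0],[0,0,0],[0,0,0],[0,0,0],[0,0,0],[0,0,0],[0,0,0],[0,0,0],[0,0,0],[0,0,0]], grip=[0.15,0.15,0.15,0.15,0.15,0.15,0.15,0.15,0.15,0.15])

```text
time_s: 20.2
eef_pos: [0.4624, 0.1871, 0.1403]
eef_rot: [-0.0, 0.964, -0.268, -0.0]
wrist_force: [-0.4, -0.2, -1.4]
opening: 0.156
grasp_force: 31.3
```

```bash
python3 st.py
```

```text
20.2 [0.46242882 0.18706038 0.14029533] yaw -31.03623170929565 tilt [ 3.15627773e-06  2.68723509e-05 -1.00000000e+00] F [-0.40124945 -0.20121379 -1.37211391] T [0.00859278 0.01895837 0.01539979] 0.15635239407575727 31.349517703056335 q6 129.3991746295737
```

Emit:
play_rows(xyz=[[0,0,-4],[0,0,-10],[0,0,-16],[0,0,-22],[0,0,-28],[0,0,-34],[0,0,-40],[0,0,-46],[0,0,-50],[0,0,-52]], rot=[[0,0,0],[0,0,0],[0,0,0],[0,0,0],[0,0,0],[0,0,0],[0,0,0],[0,0,0],[0,0,0],[0,0,0]], grip=[0.15,0.15,0.15,0.15,0.15,0.15,0.15,0.15,0.15,0.15])

```text
time_s: 21.45
eef_pos: [0.4625, 0.187, 0.1926]
eef_rot: [-0.0, 0.964, -0.268, 0.0]
wrist_force: [0.5, -0.5, -0.5]
opening: 0.159
grasp_force: 31.3
```

Emit:
play_rows(xyz=[[0,0,-4],[0,0,-10],[0,0,-16],[0,0,-22],[0,0,-28],[0,0,-34],[0,0,-38],[0,0,-40],[0,0,-40],[0,0,-40]], rot=[[0,0,0],[0,0,0],[0,0,0],[0,0,0],[0,0,0],[0,0,0],[0,0,0],[0,0,0],[0,0,0],[0,0,0]], grip=[0.15,0.15,0.15,0.15,0.15,0.15,0.15,0.15,0.15,0.15])

```text
time_s: 22.7
eef_pos: [0.4623, 0.187, 0.232]
eef_rot: [0.0, 0.964, -0.268, -0.0]
wrist_force: [0.2, 0.6, -1.0]
opening: 0.156
grasp_force: 31.3
```

```bash
python3 st.py; python3 - <<'E'
from bench import vision
import cv2
c=vision.camera("side")["color"][100:300,130:380]
cv2.imwrite("pics/s3.png",cv2.resize(cv2.cvtColor(c,cv2.COLOR_RGB2BGR),None,fx=3,fy=3,interpolation=cv2.INTER_CUBIC))
E
```

```text
22.7 [0.4622936  0.18701858 0.23204046] yaw -31.03514921342001 tilt [-4.17921893e-04 -8.74703698e-05 -9.99999909e-01] F [ 0.20732379  0.62555302 -0.98414036] T [-0.01364712  0.01266923 -0.00609278] 0.15577060428351072 31.3491153717041 q6 129.39852338816178
```

View pics/s3.png

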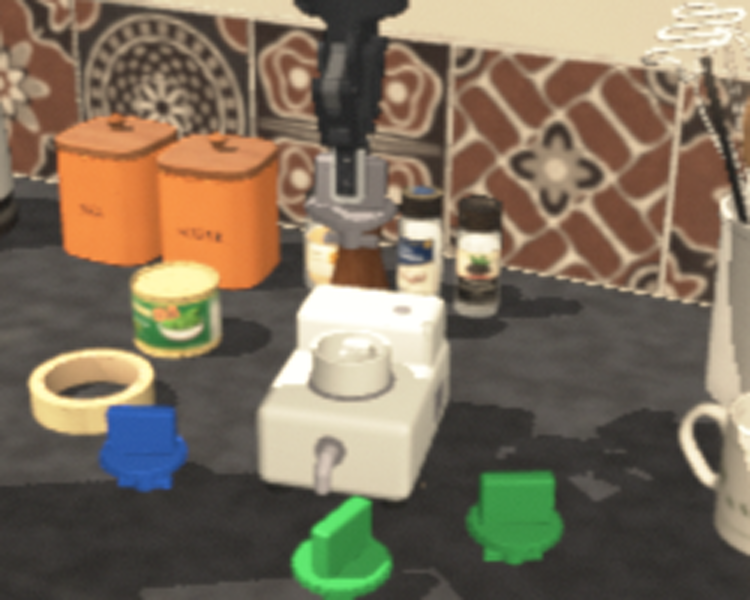

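The cap hangs level in the gripper at (350,205), the open collar is below it at (350,365), and the tin, tape and mug haven't moved. I'm handing the job in.

```bash
python3 -c "
from bench import ctrl
print(ctrl.hand_in())"
```

```text
the job is handed in; nothing more can be done
None
```

The cap is off: clockwise was the free way (anticlockwise met its stop at about 7°), so I turned it 88° and lifted it straight out; the arm is holding it level about 10 cm above the open collar, and the job is handed in.

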